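# Open the stone-holder station with its two keys

## Task

On the loading station, press the two steel plunger keys all the way down together, one with each fingertip, and keep holding them down until the brass keeper has slowly drawn fully back from the stone holder. Finish while still holding both keys fully down, so that a colleague can take the holder out. Do not press one key by itself, do not touch the keeper or the holder, and leave the holder and the things round the station where they are.

Things in the scene. Friction and masses are not known exactly. Their poses are not given: they have to be found in the camera images.
- station: Loading station: a fixed dark steel block 135 mm (its x) by 130 mm (its y) by 40 mm high on a rubber foot 145 by 140 mm. Origin at the centre of its underside, z up. The two keys stand near its -x edge (the side nearer the robot), side by side along its y; the keeper and the nest with the stone holder are on its +x half. Highest fixed part: two keeper guides 54 mm above the table, at y = +/-18.5 mm, x from -10 to +35 mm. At most 0.55 rad turned from the robot's axes.
- key_a_top (a point): Centre of the flat top of the key on the station's +y side: an upright round steel plunger 24 mm in diameter. At rest its top is 54 mm above the table and 14 mm above the block, at x = -38 mm, y = +31 mm of the station. The point moves with the key.
- key_b_top (a point): The same for the other, equal key, at x = -38 mm, y = -31 mm of the station: the keys are 62 mm apart between centres, 38 mm between their near sides.
- key_a (a joint): How far key_a is pressed down, in m: 0 at rest, 0.008 fully down (its top then 46 mm above the table). Spring: about 1.2 N to start, 4 to 5 N at the bottom; it rises again when let go.
- key_b (a joint): The same for key_b. Both fully down take 8 to 10 N.
- keeper (a joint): How far the brass keeper is drawn back towards the keys (along the station's -x), in m: 0 closed over the holder's foot, 0.024 fully back. It is worked by the keys alone: each key by itself can draw it only a little over half-way, and it is air-damped, so with both keys fully down it creeps back in 2 to 3 s; let go, it creeps shut again.
- keeper_slot (a point): The keeper: a brass fork plate 5 mm thick and 30 mm wide, lying 47 to 52 mm above the table with a small stud (top 57 mm) on its tail. This point is the middle of its slot, on the stem of the holder when closed; the plate reaches 9.5 mm to the station's +x of it and 33 mm to its -x.
- holder_mid (a point): Stone holder, dark turned steel, loose, 28 mm across the foot, 22 mm at the collar, 53 mm high, standing on the block in the nest (x = +45 mm, y = 0 of the station; top 93 mm above the table). The point is on its axis half-way up. To be left standing.
- spare_mid (a point): Bystander: an equal stone holder standing on the table near the station. Point on its axis, 25 mm up.
- loupe_mid (a point): Bystander: brass folding loupe standing open on the table, about 36 by 36 mm and 30 mm high. Point in its middle.
- tin_mid (a point): Bystander: small round aluminium jar, 48 mm in diameter, 40 mm high. Point on its axis half-way up.
Not all that is in view belongs to the job. Of the things like the station, leave any that is red; of the rest the smaller one is meant.

How it is judged:
By the outcome, as a careful person would: the job done as asked, in the order asked, and still so for the second after the job is handed in, while the arm keeps its last pose, push and grip.
It also fails if it takes over 29 s, if anything falls off the work surface, if the arm or the gripper's body presses on something with over 40 N, if the wrist force passes 120 N, or if a joint passes its speed limit or range.

## Robot

A 7-joint arm with a two-finger parallel gripper is mounted at the origin on the work surface. World frame = base frame: x ahead of the robot, y to its left, z up, the work surface at z = 0. Lengths are in m, angles in rad, forces in N, time in s.
With the tool pointing down it reaches from about 0.35 to 0.9 m from the base axis. Payload 8.1 kg.
Tool frame: the origin (TCP) lies at the very end of the fingers, on their centre line; the grasp point (between the pads) lies 19 mm behind it; z points along the fingers, x is the direction in which the jaws open and shut, and the axes are right-handed (so a half turn about z gives the same grasp; the last joint's range is limited). The gripper opens to 92 mm and grips with 3 to 60 N. Pads are 19 mm wide; open, the fingers measure 130 mm over their backs; the gripper's body (75 mm by 190 mm) begins 47 mm behind the grasp point.
Start: joints at [-1.317, 0.434, 0.025, 1.573, -0.012, 1.134, -0.075], TCP at [0.218, 0.586, 0.227] pointing down, gripper open.
Joint ranges: [-2.62, 2.62], [-0.44, 2.09], [-1.27, 1.32], [0.08, 2.57], [-1.32, 4.46], [0.12, 2], [-2.74, 2.74]. Speed limits (rad/s): [2.22, 2.22, 3.01, 3.01, 3.14, 3.14, 3.14].

## Interface

Orientations are given as a rotation vector (axis times angle).
In Python, from cell import status, viewer, arm gives the robot as it stands.
- The arm moves only by the tool jog_arm, never from a script. Its argument "commands" is text: rows parted by semicolons, each of 7 numbers parted by spaces: the closure, from -1 (fully open) to 1 (shut), then the shift along the world's x, y, z normalised to -1 to 1, where 1 is 0.3 m, then the turn, a rotation vector about the world's x, y, z normalised to -1 to 1, where 1 is 2 pi rad. In form: jaw dx dy dz wx wy wz; .... A call has exactly 5 rows; each row shifts and turns the commanded pose from where the row before left it; what a row does not reach is not made up. A row lasts 1/10 s, in which the tool goes at most 50 mm and 8.59 degrees, less where a joint would pass 70% of its speed; a pose out of reach is approached as far as the arm can. A call with a number of a shift or a turn outside -1 to 1 is refused whole. A call with a gripper value outside its range is refused whole. The fingers move at their own pace and stop on an object; "force" is the grip in N (left out, the last holds). Time passes only in rows, so rows that do not move let the fingers close, or fill a call up. It gives the time, the measured TCP pose, the force and the opening at its end, in the units of the state.
- status.observe(): the state, without advancing time (a new reading comes with each control period).
- viewer.get_image(name): name is "side" or "top" or "wrist"; returns a dict with "pixels" (384x512x3 uint8, red, green, blue), "z_map" (384x512 float32, m along the optical axis (not along the pixel's ray), 0 where there is no reading), "camera_matrix" (3x3 intrinsics, pixels), "R" (3x3) and "t" (3): a world point X has camera coordinates R X + t. Camera axes: x right, y down, z forward; pixel columns grow to the right and rows downward; lengths in m; the calibration is good to about 2 mm. A picture is of the moment at which its call begins.
- arm.sign_off(): hands the job in, once; it reports no verdict.
The state is a dict: "clock": time; "joints": joint angles; "dq": joint speeds; "joint_efforts": joint torques, N m; "position": TCP position; "ee_rot": TCP orientation; "force": force on the tool from outside, world axes, zero at the start; "ft_torque": the same for the moment, N m; "width": opening from 0.0 (shut) to 1.0 (fully open).
Only numpy, scipy, OpenCV 4.12 (cv2) and the standard library are available. Lean on these libraries where they do the work, as an engineer would, in place of code of your own. Each camera call takes 0.05 s, during which the arm holds its last target. There are 200 camera calls.

## Working session

There is one attempt and no reset: what is moved stays moved. The work goes in short steps, Python scripts to look and compute and a tool call to move; the robot and the scene stay as the last step left them, time stands still between calls to the robot, and variables do not carry over. Pictures are saved under pics/ and viewed, about 8 in all and at most 12, crops included, and the job is handed in when it is done.

Besides the shell and the picture viewer there is one more tool, called after "Emit:" as a command line: name --argument value ..., lists and objects as JSON in quotes. jog_arm: Moves the arm, as the interface text tells. Scaled input: -1 to 1 covers 0.3 m each way for a shift and 2 pi rad each way for a turn. Its arguments: {"type":"object","properties":{"commands":{"type":"string"},"force":{"type":"number"}},"required":["commands"]}

```bash
mkdir -p pics; cat > h.py <<'E'
import numpy as np, cv2, pickle
from cell import status, viewer, arm
def grab(n,tag):
    d=viewer.get_image(n); pickle.dump(d,open(f'pics/{tag}.pkl','wb'))
    cv2.imwrite(f'pics/{tag}.png',d['pixels'][:,:,::-1]); return d
def load(tag): return pickle.load(open(f'pics/{tag}.pkl','rb'))
def ray(d,u,v,z):
    r=d['R'].T@np.linalg.inv(d['camera_matrix'])@np.array([u,v,1.]); c=-d['R'].T@d['t']
    return c+r*(z-c[2])/r[2]
def cloud(d):
    v,u=np.mgrid[:384,:512]; Z=d['z_map']
    p=np.stack([u*Z,v*Z,Z],-1)@np.linalg.inv(d['camera_matrix']).T
    return (p-d['t'])@d['R']
def proj(d,X):
    p=d['camera_matrix']@(d['R']@np.array(X)+d['t']); return p[:2]/p[2]
E
python3 - <<'E'
from h import *
print(status.observe())
a=grab('top','top0');b=grab('side','side0')
print(-a['R'].T@a['t'],-b['R'].T@b['t'])
E
```

```text
{'clock': 0.0, 'joints': array([-1.31665137,  0.43522073,  0.02495622,  1.57409157, -0.01159932,
        1.13399731, -0.07512562]), 'dq': array([-0.00040895, -0.00182205, -0.00045425,  0.00199112, -0.00106101,
        0.00046751,  0.00028192]), 'joint_efforts': array([-1.04966824e-03, -6.67855453e+01,  9.84350815e-01, -3.14460790e+01,
       -6.04917621e-02,  4.25844581e-02,  1.67920107e-04]), 'position': array([0.21813282, 0.58515452, 0.22594832]), 'ee_rot': array([ 2.57958710e+00,  1.79137258e+00, -1.89787157e-03]), 'force': array([-0.0062334 ,  0.16953364, -0.39471143]), 'ft_torque': array([-0.03016065, -0.05182238,  0.00350205]), 'width': 0.996395168498784}
[0.49777187 0.0663072  0.85629652] [ 0.48328885 -0.5024842   0.53733107]
```

View pics/top0.png

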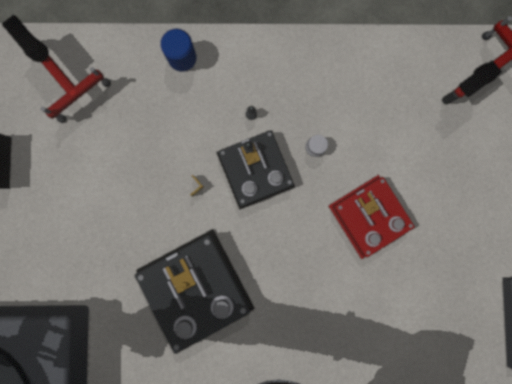

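View pics/side0.png

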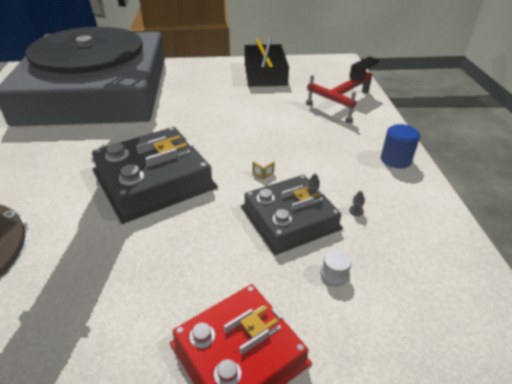

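Candidates in the top view are the large dark station (195,290), the red one (372,217) and the small dark one (256,169). The small dark one fits: it is not red, it is the smaller of the other two, and it carries a holder. I'll confirm that in a crop and measure it.

```bash
python3 - <<'E'
from h import *
d=load('top0'); im=d['pixels']
c=cv2.resize(im[115:225,170:345,::-1],None,fx=4,fy=4,interpolation=cv2.INTER_CUBIC); cv2.imwrite('pics/crop.png',c)
P=cloud(d); 
# block top outline: height 35..45mm region
x0,y0=ray(d,256,169,.04)[:2]; print(x0,y0)
near=np.hypot(P[...,0]-x0,P[...,1]-y0)<.115
m=near&(P[...,2]>.03)&(P[...,2]<.048)
n,l,s,cc=cv2.connectedComponentsWithStats(m.astype(np.uint8)); k=1+s[1:,4].argmax(); m=l==k
print(s[k],np.median(P[m][:,2]))
pts=np.array([ray(d,u,v,.04)[:2] for v,u in np.argwhere(m)])
r=cv2.minAreaRect((pts*1000).astype(np.float32)); print('rect',r)
# keys: bright grey circles
g=cv2.cvtColor(im,cv2.COLOR_RGB2GRAY)
for (u,v) in [(249,189),(275,178)]:
    w=np.zeros_like(g); cv2.circle(w,(u,v),10,1,-1)
    for t in (100,120,140):
        mm=(w>0)&(g>t); q=np.argwhere(mm).mean(0); print(t,mm.sum(),q[::-1],ray(d,q[1],q[0],.054),np.median(P[mm][:,2]))
E
```

```text
0.5962408293171003 0.04784509800237864
[ 218  130   76   76 2916] 0.039581557013444804
rect ((599.9151611328125, 49.31116485595703), (134.1165771484375, 129.1486358642578), 21.931373596191406)
100 142 [247.73239437 188.09859155] [0.55295063 0.06635014 0.054     ] 0.05213977435554288
120 11 [243.54545455 187.54545455] [0.55419438 0.07542327 0.054     ] 0.04239317517559225
140 0 [nan nan] [nan nan nan] nan
100 132 [273.68181818 177.40151515] [0.57602516 0.00978857 0.054     ] 0.05265273849937927
120 4 [269.75 175.75] [0.57966906 0.01832116 0.054     ] 0.041196923833222904
140 0 [nan nan] [nan nan nan] nan<stdin>:18: RuntimeWarning: Mean of empty slice.
  ret = um.true_divide(
  return _methods._mean(a, axis=axis, dtype=dtype,
  ret = ret.dtype.type(ret / rcount)
```

View pics/crop.png

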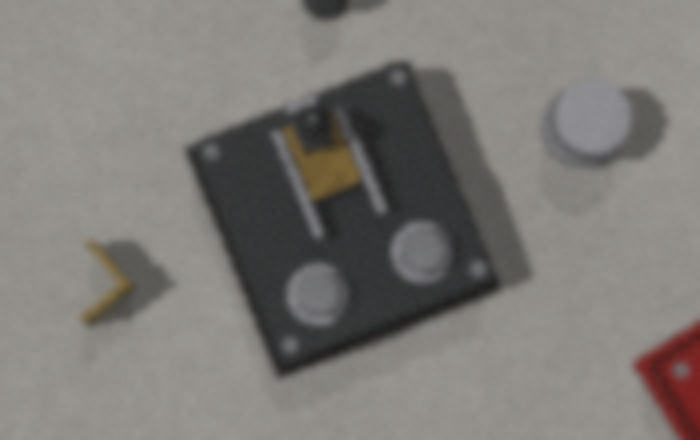

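The crop confirms it: the small dark station, with the holder by its keeper, keys at (247,188) and (273,178), the jar to the right and the loupe to the left. Its centre is about (0.600, 0.049) and its yaw about 0.383 rad. The key midpoint is therefore about (0.5646, 0.0355). I'll fly over it while partly closing to a 43 mm gap.

Emit:
jog_arm --commands "0.065 0.058 -0.092 0 0 0 0.006;0.065 0.058 -0.092 0 0 0 0.006;0.065 0.058 -0.092 0 0 0 0.006;0.065 0.058 -0.092 0 0 0 0.006;0.065 0.058 -0.092 0 0 0 0.006"

```text
clock: 0.6
position: [0.3058, 0.4462, 0.2264]
ee_rot: [2.399, 2.029, -0.001]
force: [0.4, 0.6, -0.4]
width: 0.613
```

Emit:
jog_arm --commands "0.065 0.058 -0.092 0 0 0 0.006;0.065 0.058 -0.092 0 0 0 0.006;0.065 0.058 -0.092 0 0 0 0.006;0.065 0.058 -0.092 0 0 0 0.006;0.065 0.058 -0.092 0 0 0 0.006"

```text
clock: 1.1
position: [0.3927, 0.3082, 0.2265]
ee_rot: [-2.197, -2.245, 0.001]
force: [1.2, -0.1, 0.2]
width: 0.46
```

Emit:
jog_arm --commands "0.065 0.058 -0.092 0 0 0 0.006;0.065 0.058 -0.092 0 0 0 0.006;0.065 0.058 -0.092 0 0 0 0.006;0.065 0.058 -0.092 0 0 0 0.006;0.065 0.058 -0.092 0 0 0 0.006"

```text
clock: 1.6
position: [0.4797, 0.1703, 0.2265]
ee_rot: [-1.976, -2.442, 0.001]
force: [-0.0, 0.3, 0.2]
width: 0.463
```

Emit:
jog_arm --commands "0.065 0.058 -0.092 0 0 0 0.006;0.065 0.058 -0.092 0 0 0 0.006;0.065 0.058 -0.092 0 0 0 0.006;0.065 0.058 -0.092 0 0 0 0.006;0.065 0 0 0 0 0 0"

```text
clock: 2.1
position: [0.5506, 0.056, 0.2264]
ee_rot: [1.794, 2.576, -0.003]
force: [-0.8, -0.8, 0.5]
width: 0.465
```

Emit:
jog_arm --commands "0.065 0.0235 -0.034 0 0 0 0.002;0.065 0.0235 -0.034 -0.1 0 0 0.0025;0.065 0 0 -0.1 0 0 0;0.065 0 0 -0.1 0 0 0;0.065 0 0 0 0 0 0"

```text
clock: 2.6
position: [0.5599, 0.041, 0.133]
ee_rot: [-1.749, -2.603, 0.008]
force: [-1.6, -0.9, -0.0]
width: 0.469
```

```bash
python3 - <<'E'
from h import *
s=status.observe(); print(s['position'],s['ee_rot'],s['width'],s['force'])
d=grab('wrist','w1'); cv2.imwrite('pics/w1b.png',cv2.resize(d['pixels'][:,:,::-1],(768,576)))
t=grab('top','top1')
y=.383;R=np.array([[np.cos(y),-np.sin(y)],[np.sin(y),np.cos(y)]]);c=np.array([.5999,.0493])
for k in (31,-31):
    p=[*(c+R@[-.038,k/1000]),.054]; print(p,proj(d,p),proj(d,p)*1.5)
E
```

```text
[0.55987662 0.04097361 0.13303684] [-1.74861606 -2.60317332  0.00781229] 0.4687775839150371 [-1.61769205 -0.88212341 -0.0292381 ]
[np.float64(0.5530683390297162), np.float64(0.0638531965823455), 0.054] [287.33898147 205.44632489] [431.00847221 308.16948733]
[np.float64(0.5762380360097077), np.float64(0.006345239377664923), 0.054] [206.19132009 205.15542828] [309.28698013 307.73314242]
```

View pics/w1b.png

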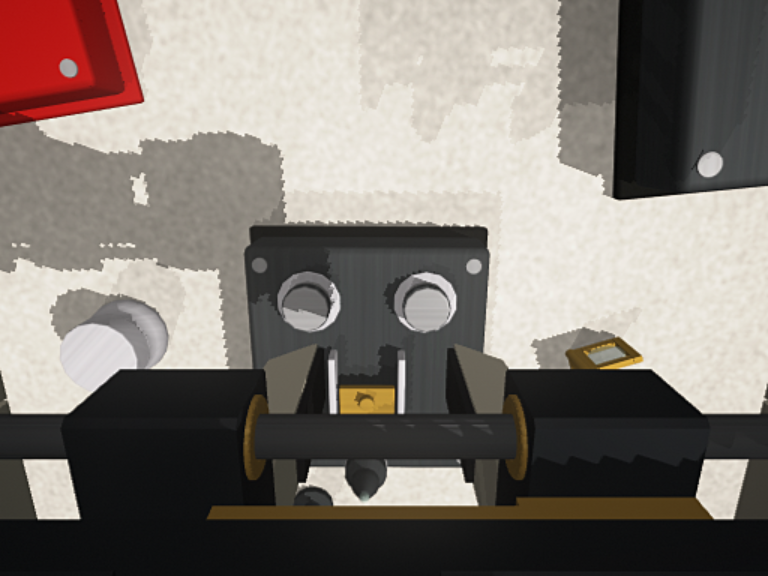

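The wrist view shows the key tops at about (306,306) and (427,307), within 2 mm of prediction, with the fingers still above. I'll centre, go lower, settle, and check fingertip geometry.

Emit:
jog_arm --commands "0.065 0.017 -0.021 -0.06 0 0 0;0.065 0 0 -0.06 0 0 0;0.065 0 0 -0.05 0 0 0;0.065 0 0 0 0 0 0;0.065 0 0 0 0 0 0"

```text
clock: 3.2
position: [0.569, 0.0348, 0.0873]
ee_rot: [1.751, 2.607, 0.002]
force: [0.1, 0.5, 1.3]
width: 0.465
```

```bash
python3 - <<'E'
from h import *
from scipy.spatial.transform import Rotation as Ro
s=status.observe(); print(s['position'],s['ee_rot'],s['width'],s['force'])
R=Ro.from_rotvec(s['ee_rot']).as_matrix(); print(R.round(4), np.degrees(np.arctan2(R[1,0],R[0,0])))
d=grab('side','s2'); w=grab('wrist','w2')
for o in (-.0405,-.031,-.0215,0,.0215,.031,.0405):
    X=s['position']+R[:,0]*o; print(o,proj(d,X).round(1),proj(w,X).round(1))
u,v=proj(d,s['position']).astype(int);print(u,v)
a=cv2.resize(d['pixels'][v-60:v+50,u-70:u+70,::-1],(560,440),interpolation=cv2.INTER_CUBIC)
cv2.imwrite('pics/s2c.png',a)
E
```

```text
[0.56902371 0.03483776 0.08730231] [1.75101483e+00 2.60688304e+00 1.98095510e-03] 0.4649826286392854 [0.06004873 0.54333966 1.31938479]
[[-3.782e-01  9.257e-01  1.700e-03]
 [ 9.257e-01  3.782e-01  4.000e-04]
 [-3.000e-04  1.700e-03 -1.000e+00]] 112.2223323393042
-0.0405 [288.1 201.7] [180.4 248.8]
-0.031 [285.3 198.3] [198.2 248.8]
-0.0215 [282.5 195. ] [216.1 248.8]
0 [276.3 187.8] [256.5 248.8]
0.0215 [270.4 180.8] [296.9 248.8]
0.031 [267.8 177.9] [314.8 248.8]
0.0405 [265.3 174.9] [332.6 248.8]
276 187
```

View pics/s2c.png

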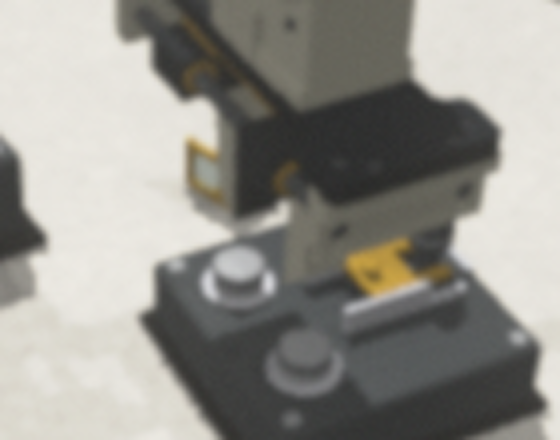

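View pics/w2.png

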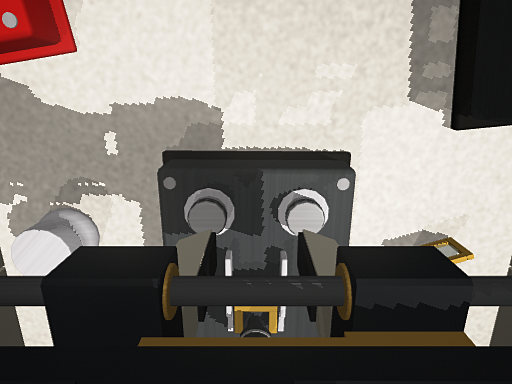

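```bash
python3 - <<'E'
from h import *
w=load('w2'); im=w['pixels']; P=cloud(w)
m=(P[...,2]>.0505)&(P[...,2]<.058)
m[250:]=0; m[:180]=0
n,l,s,c=cv2.connectedComponentsWithStats(m.astype(np.uint8))
for k in range(1,n):
    if s[k,4]>150: print(s[k],c[k].round(1),np.median(P[l==k],0).round(4),ray(w,*c[k],.054).round(4))
print(ray(w,208,216,.054),ray(w,305,216,.054))
E
```

```text
[ 188  199   39   36 1039] [206.7 216.5] [0.5757 0.0036 0.0543] [0.5757 0.004  0.054 ]
[ 286  199   39   37 1039] [304.7 216.8] [0.5527 0.0603 0.0543] [0.5528 0.0607 0.054 ]
[0.57514131 0.00462555 0.054     ] [0.55226909 0.06064483 0.054     ]
```

Keys measured from near: (0.5757,0.0040) and (0.5528,0.0607). I'm fusing this with the top view for a midpoint of about (0.5644,0.0333). Next I'll correct, hover just above the keys and settle.

Emit:
jog_arm --commands "0.065 -0.0155 -0.005 -0.03 0 0 0;0.065 0 0 -0.03 0 0 0;0.065 0 0 -0.03 0 0 0;0.065 0 0 0 0 0 0;0.065 0 0 0 0 0 0"

```text
clock: 3.8
position: [0.5632, 0.033, 0.0583]
ee_rot: [-1.751, -2.607, 0.001]
force: [-0.3, -1.1, 0.6]
width: 0.469
```

Emit:
jog_arm --commands "0.065 0 0 0 0 0 0;0.065 0 0 0 0 0 0;0.065 0 0 0 0 0 0;0.065 0 0 0 0 0 0;0.065 0 0 0 0 0 0"

```text
clock: 4.3
position: [0.5635, 0.0331, 0.0589]
ee_rot: [1.752, 2.608, 0.0]
force: [0.4, -0.3, -0.1]
width: 0.471
```

Emit:
jog_arm --commands "0.065 0.002 0 -0.01 0 0 0;0.065 0 0 -0.01 0 0 0;0.065 0 0 -0.01 0 0 0;0.065 0 0 -0.01 0 0 0;0.065 0 0 -0.004 0 0 0"

```text
clock: 4.8
position: [0.5645, 0.0331, 0.0461]
ee_rot: [1.752, 2.607, 0.001]
force: [-5.8, -0.1, 24.4]
width: 0.464
```

Emit:
jog_arm --commands "0.065 0 0 0 0 0 0;0.065 0 0 0 0 0 0;0.065 0 0 0 0 0 0;0.065 0 0 0 0 0 0;0.065 0 0 0 0 0 0"

```text
clock: 5.3
position: [0.5644, 0.0331, 0.0463]
ee_rot: [1.752, 2.607, 0.001]
force: [-2.4, -0.2, 12.8]
width: 0.464
```

```bash
python3 - <<'E'
from h import *
s=status.observe(); print(s['position'],s['force'],s['ft_torque'],s['width'])
d=grab('side','s3'); u,v=276,195
a=cv2.resize(d['pixels'][v-60:v+55,u-70:u+75,::-1],(725,575),interpolation=cv2.INTER_CUBIC)
cv2.imwrite('pics/s3c.png',a)
E
```

```text
[0.56442661 0.03308812 0.04628586] [-2.38496674 -0.17205976 12.82184901] [ 0.07436346  0.6199356  -0.00401417] 0.4639175335183206
```

View pics/s3c.png

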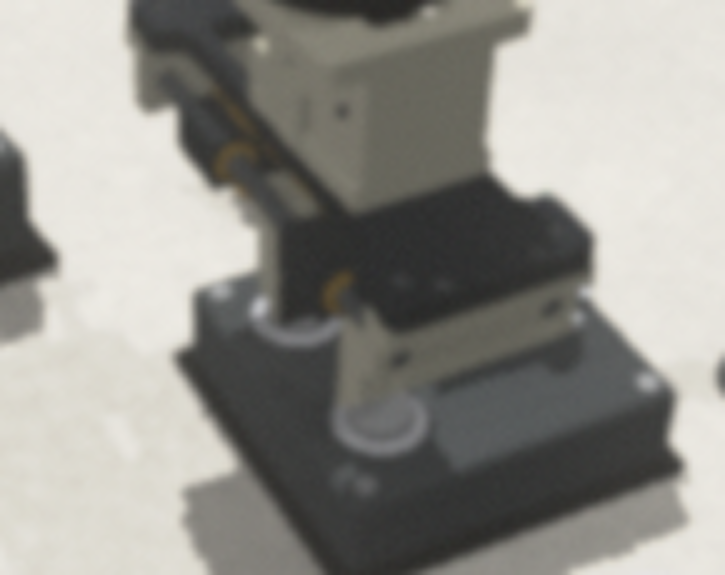

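Both fingertips sit on their keys, TCP z is 46.3 mm (bottom of travel) and the force is 12.8 N. I'll add a little push for margin and wait for the keeper.

Emit:
jog_arm --commands "0.065 0 0 -0.003 0 0 0;0.065 0 0 0 0 0 0;0.065 0 0 0 0 0 0;0.065 0 0 0 0 0 0;0.065 0 0 0 0 0 0"

```text
clock: 5.85
position: [0.5645, 0.0331, 0.0461]
ee_rot: [1.752, 2.607, 0.002]
force: [-6.2, -0.9, 22.1]
width: 0.466
```

Emit:
jog_arm --commands "0.065 0 0 0 0 0 0;0.065 0 0 0 0 0 0;0.065 0 0 0 0 0 0;0.065 0 0 0 0 0 0;0.065 0 0 0 0 0 0"

```text
clock: 6.35
position: [0.5645, 0.0331, 0.0461]
ee_rot: [1.752, 2.607, 0.002]
force: [-5.8, -0.4, 21.9]
width: 0.468
```

Emit:
jog_arm --commands "0.065 0 0 0 0 0 0;0.065 0 0 0 0 0 0;0.065 0 0 0 0 0 0;0.065 0 0 0 0 0 0;0.065 0 0 0 0 0 0"

```text
clock: 6.85
position: [0.5645, 0.0331, 0.0462]
ee_rot: [1.752, 2.607, 0.002]
force: [-6.0, 0.2, 22.3]
width: 0.469
```

Emit:
jog_arm --commands "0.065 0 0 0 0 0 0;0.065 0 0 0 0 0 0;0.065 0 0 0 0 0 0;0.065 0 0 0 0 0 0;0.065 0 0 0 0 0 0"

```text
clock: 7.35
position: [0.5645, 0.0331, 0.0461]
ee_rot: [1.752, 2.607, 0.002]
force: [-5.5, 0.3, 21.7]
width: 0.463
```

Emit:
jog_arm --commands "0.065 0 0 0 0 0 0;0.065 0 0 0 0 0 0;0.065 0 0 0 0 0 0;0.065 0 0 0 0 0 0;0.065 0 0 0 0 0 0"

```text
clock: 7.85
position: [0.5645, 0.0331, 0.0461]
ee_rot: [1.752, 2.607, 0.002]
force: [-6.1, -0.1, 20.9]
width: 0.466
```

Emit:
jog_arm --commands "0.065 0 0 0 0 0 0;0.065 0 0 0 0 0 0;0.065 0 0 0 0 0 0;0.065 0 0 0 0 0 0;0.065 0 0 0 0 0 0"

```text
clock: 8.35
position: [0.5645, 0.0331, 0.0461]
ee_rot: [1.752, 2.607, 0.002]
force: [-4.8, -1.0, 21.2]
width: 0.466
```

```bash
python3 - <<'E'
from h import *
s=status.observe(); print(s['clock'],s['position'],s['force'],s['ft_torque'])
w=grab('wrist','w4'); t=grab('top','t4')
x,y=.5999,.0493; Y=.383
for sx in (.045,.012,-.012): print(sx,proj(w,[x+sx*np.cos(Y),y+sx*np.sin(Y),.052]).round(),proj(t,[x+sx*np.cos(Y),y+sx*np.sin(Y),.052]).round())
h=lambda d,a,b,c,e,f: cv2.resize(d['pixels'][a:b,c:e,::-1],None,fx=f,fy=f,interpolation=cv2.INTER_CUBIC)
A=h(w,150,384,120,400,2.0); B=h(t,90,207,200,300,4); B=B[:A.shape[0]]
cv2.imwrite('pics/f4.png',A); cv2.imwrite('pics/t4c.png',B)
E
```

```text
8.35 [0.56447287 0.03310861 0.04612422] [-4.82360055 -0.97744241 21.19884228] [0.03762419 1.36802607 0.03908033]
0.045 [259. 383.] [248. 148.]
0.012 [259. 336.] [253. 162.]
-0.012 [259. 299.] [258. 172.]
```

View pics/f4.png

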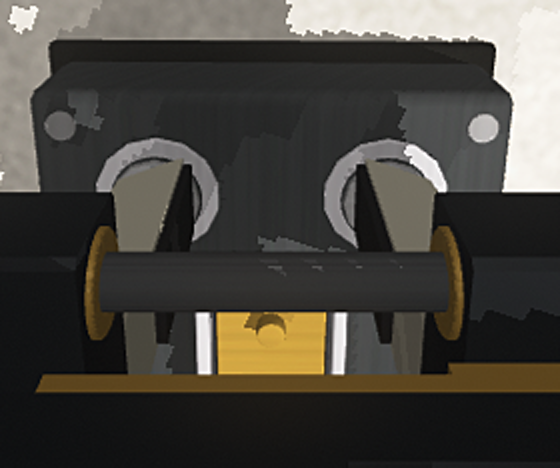

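Both tips are on their keys and the keeper has moved toward them, with its stud at about (255,315) in the full image. The tail edge is hidden by the bar, so I'll use the stud and compare it with the first wrist view. The stud barely shows there, so I'll use the tail edge too.

```bash
python3 - <<'E'
from h import *
x,y=.5999,.0493; Y=.383
def st(p): p=p[:2]-[x,y]; return (p@[np.cos(Y),np.sin(Y)]*1000).round(1),(p@[-np.sin(Y),np.cos(Y)]*1000).round(1)
a=load('w1');b=load('w4')
print('tail before',st(ray(a,367/1.5,386/1.5,.052)),'stud before',st(ray(a,365/1.5,398/1.5,.057)))
print('stud now',st(ray(b,255,314,.057)))
# depth: stud points 
for d,n in((load('w1'),'w1'),(load('w2'),'w2'),(b,'w4')):
    P=cloud(d); q=P[...,:2]-[x,y]; sx=q@[np.cos(Y),np.sin(Y)]; sy=q@[-np.sin(Y),np.cos(Y)]
    i=(abs(sy)<.012)&(sx>-.03)&(sx<.03)&(d['z_map']>0)
    k=i&(P[...,2]>.049)&(P[...,2]<.0535); s=i&(P[...,2]>.0545)&(P[...,2]<.0585)
    print(n,'plate x min',np.percentile(sx[k],1) if k.any() else None,k.sum(),'stud x',np.median(sx[s]) if s.any() else None,s.sum())
# side view now vs before
s0=load('side0'); s1=grab('side','s5'); 
for d in (s0,s1):
    h=cv2.cvtColor(d['pixels'],cv2.COLOR_RGB2HSV); m=cv2.inRange(h,(12,120,60),(30,255,255)); m[:,:240]=0;m[:175]=0;m[:,345:]=0;m[240:]=0
    v,u=np.nonzero(m); print(len(u), (u.min(),u.max(),v.min(),v.max()) if len(u) else '')
t=load('t4'); h=cv2.cvtColor(t['pixels'],cv2.COLOR_RGB2HSV)
A=np.hstack([cv2.resize(s1['pixels'][150:255,225:350,::-1],None,fx=4,fy=4),])
cv2.imwrite('pics/s5c.png',A)
# holder and bystander check via depth in side view
for n,d in(('side0',s0),('now',s1)):
    P=cloud(d); 
    q=(abs(P[...,0]-(x+.045*np.cos(Y)))<.03)&(abs(P[...,1]-(y+.045*np.sin(Y)))<.03)&(P[...,2]>.065)&(P[...,2]<.1)
    print(n,'holder',P[q].mean(0) if q.any() else None,q.sum())
E
```

```text
tail before (np.float64(7.1), np.float64(-2.0)) stud before (np.float64(11.6), np.float64(-2.9))
stud now (np.float64(-6.6), np.float64(-2.4))
w1 plate x min 0.00718196500807575 456 stud x 0.01383268646308871 76
w2 plate x min 0.026454853319509867 134 stud x None 0
w4 plate x min -0.008492471135801921 1119 stud x -0.00575848886791555 184
141 (np.int64(294), np.int64(317), np.int64(187), np.int64(199))
0 
side0 holder [0.64009334 0.05822124 0.07783166] 147
now holder [0.64137263 0.06350784 0.09262553] 4
```

View pics/s5c.png

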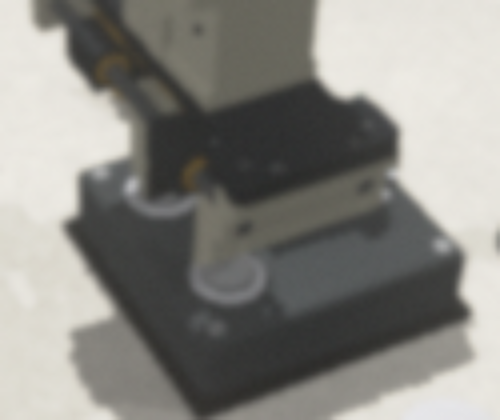

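Emit:
jog_arm --commands "0.065 0 0 0 0 0 0;0.065 0 0 0 0 0 0;0.065 0 0 0 0 0 0;0.065 0 0 0 0 0 0;0.065 0 0 0 0 0 0"

```text
clock: 9.0
position: [0.5645, 0.0331, 0.0461]
ee_rot: [1.752, 2.607, 0.002]
force: [-5.7, -0.3, 22.1]
width: 0.469
```

Emit:
jog_arm --commands "0.065 0 0 0 0 0 0;0.065 0 0 0 0 0 0;0.065 0 0 0 0 0 0;0.065 0 0 0 0 0 0;0.065 0 0 0 0 0 0"

```text
clock: 9.5
position: [0.5645, 0.0331, 0.0461]
ee_rot: [1.752, 2.607, 0.002]
force: [-5.9, 0.4, 21.9]
width: 0.469
```

Emit:
jog_arm --commands "0.065 0 0 0 0 0 0;0.065 0 0 0 0 0 0;0.065 0 0 0 0 0 0;0.065 0 0 0 0 0 0;0.065 0 0 0 0 0 0"

```text
clock: 10.0
position: [0.5645, 0.0331, 0.0461]
ee_rot: [1.752, 2.607, 0.002]
force: [-6.6, -0.2, 21.7]
width: 0.469
```

```bash
python3 - <<'E'
from h import *
x,y=.5999,.0493; Y=.383
w6=grab('wrist','w6')
def S(P):
    q=P[...,:2]-[x,y]; return q@[np.cos(Y),np.sin(Y)], q@[-np.sin(Y),np.cos(Y)]
for n,d in(('w1',load('w1')),('w4',load('w4')),('w6',w6),('top0',load('top0')),('side0',load('side0'))):
    P=cloud(d); sx,sy=S(P); h=cv2.cvtColor(d['pixels'],cv2.COLOR_RGB2HSV)
    k=(cv2.inRange(h,(10,100,40),(32,255,255))>0)&(abs(sy)<.016)&(sx>-.03)&(sx<.06)&(P[...,2]>.045)&(P[...,2]<.06)
    s=(P[...,2]>.0545)&(P[...,2]<.0585)&(abs(sy)<.01)&(sx>-.03)&(sx<.03)
    f=lambda v:np.percentile(v*1000,[2,50,98]).round(1) if v.size else None
    print(n,'brass sx',f(sx[k]),k.sum(),'stud sx',f(sx[s]),s.sum())
    # guides' -x end for frame check (should be -10), |sy|~18.5
    g=(abs(abs(sy)-.0185)<.003)&(sx>-.02)&(sx<.05)&(P[...,2]>.05)&(P[...,2]<.057); print('  guide sx',f(sx[g]),g.sum())
E
```

```text
w1 brass sx [ 7.5 13.9 23. ] 662 stud sx [10.7 13.8 17.8] 76
  guide sx [-10.    7.8  22.2] 313
w4 brass sx [-8.4  0.9 11.3] 1601 stud sx [-8.7 -5.8 -1.1] 184
  guide sx [-9.1  0.7 10.3] 421
w6 brass sx [-8.4  1.  11.2] 1596 stud sx [-8.7 -5.7 -1.2] 181
  guide sx [-9.2  0.6 10.2] 422
top0 brass sx [11.2 23.8 46.3] 155 stud sx [12.9 17.4 20.6] 12
  guide sx [-8.6 11.5 33.4] 78
side0 brass sx [ 9.3 22.4 40.8] 158 stud sx [ 9.4 14.9 21.6] 17
  guide sx [-10.3  16.6  48.2] 73
```

```bash
python3 - <<'E'
from h import *
x,y=.5999,.0493; Y=.383
def st(p): p=p[:2]-[x,y]; return np.round([p@[np.cos(Y),np.sin(Y)]*1000,p@[-np.sin(Y),np.cos(Y)]*1000],1)
F=[];M=[]
for i in range(6):
    w=viewer.get_image('wrist'); s=status.observe(); F.append(s['force']);M.append(s['ft_torque'])
F=np.mean(F,0);M=np.mean(M,0);B=np.array([[np.cos(Y),np.sin(Y),0],[-np.sin(Y),np.cos(Y),0],[0,0,1]])
print('station F',B@F,'M',B@M)
# keys in w1,w2 (depth band), station frame, nominal (-38,+-31)
for n in('w1','w2'):
    d=load(n);P=cloud(d);m=(P[...,2]>.0505)&(P[...,2]<.058)
    N,l,S,c=cv2.connectedComponentsWithStats(m.astype(np.uint8))
    for k in range(1,N):
        X=st(ray(d,*c[k],.054))
        if 150<S[k,4]<1500 and abs(X[0]+38)<15: print(n,'key',X,S[k,4])
a=load('w1')
print('guide ends w1',st(ray(a,333/1.5,350/1.5,.054)),st(ray(a,401/1.5,350/1.5,.054)),'tail',st(ray(a,367/1.5,386/1.5,.052)))
for z in(.04,): print('corner screws w1',st(ray(a,259/1.5,265/1.5,z)),st(ray(a,474/1.5,266/1.5,z)))
b=load('w6'); print('screws w6',st(ray(b,120+61/2,150+126/2,z)),st(ray(b,120+483/2,150+128/2,z)))
A=cv2.resize(a['pixels'][225:290,200:290,::-1],None,fx=7,fy=7,interpolation=cv2.INTER_CUBIC)
Bm=cv2.resize(b['pixels'][285:350,210:300,::-1],None,fx=7,fy=7,interpolation=cv2.INTER_CUBIC)
cv2.imwrite('pics/cmp.png',cv2.resize(np.hstack([A,Bm]),(800,290)))
E
```

```text
station F [-5.43658998  1.52174393 22.09452235] M [0.49655924 1.24827985 0.015775  ]
w1 key [-38.5 -33.1] 768
w1 key [-38.4  28.4] 766
w2 key [-39.4 -33. ] 1039
w2 key [-39.4  28.2] 1039
guide ends w1 [-14.7 -19.5] [-14.9  16. ] tail [ 7.1 -2. ]
corner screws w1 [-56.8 -58.7] [-56.7  54.3]
screws w6 [-56.9 -58.3] [-56.8  54.3]
```

View pics/cmp.png

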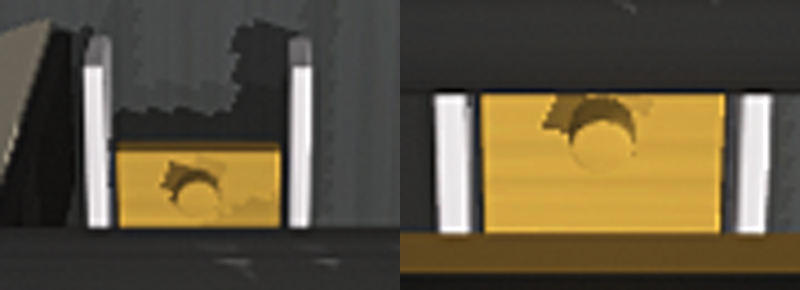

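```bash
python3 - <<'E'
from h import *
x,y=.5999,.0493; Y=.383
def st(p): p=p[:2]-[x,y]; return np.round([p@[np.cos(Y),np.sin(Y)]*1000,p@[-np.sin(Y),np.cos(Y)]*1000],1)
a=load('w1');b=load('w6')
print('guide end',st(ray(a,200+95/4.45,225+68/4.45,.054)),'tail',st(ray(a,244.5,225+150/4.45,.052)))
print('stud before',st(ray(a,200+197/4.45,225+198/4.45,.057)),'stud now',st(ray(b,210+202/4.45,285+147/4.45,.057)))
E
```

```text
guide end [ -8.8 -20.2] tail [ 8.3 -2.1]
stud before [15.3 -2.2] stud now [-4.1 -2.2]
```

The stud centre is now at station x = -4.1 and sits 7 mm inside the tail, so the tail is at about -11 to -12.3. Fully back is nominally -12, and it is no longer moving. However, the travel measured from the first wrist view is only about 19.4 mm instead of 24. As a cross-check I'll push slightly harder and see whether the keeper moves further.

Emit:
jog_arm --commands "0.065 0 0 -0.002 0 0 0;0.065 0 0 0 0 0 0;0.065 0 0 0 0 0 0;0.065 0 0 0 0 0 0;0.065 0 0 0 0 0 0"

```text
clock: 10.85
position: [0.5645, 0.0331, 0.046]
ee_rot: [1.752, 2.607, 0.002]
force: [-8.7, -0.6, 28.0]
width: 0.467
```

Emit:
jog_arm --commands "0.065 0 0 0 0 0 0;0.065 0 0 0 0 0 0;0.065 0 0 0 0 0 0;0.065 0 0 0 0 0 0;0.065 0 0 0 0 0 0"

```text
clock: 11.35
position: [0.5645, 0.0331, 0.046]
ee_rot: [1.752, 2.607, 0.002]
force: [-7.6, -0.5, 28.3]
width: 0.467
```

Emit:
jog_arm --commands "0.065 0 0 0 0 0 0;0.065 0 0 0 0 0 0;0.065 0 0 0 0 0 0;0.065 0 0 0 0 0 0;0.065 0 0 0 0 0 0"

```text
clock: 11.85
position: [0.5645, 0.0331, 0.0461]
ee_rot: [1.752, 2.607, 0.002]
force: [-8.0, -0.9, 27.8]
width: 0.469
```

```bash
python3 - <<'E'
from h import *
b=load('w6');c=grab('wrist','w7')
x,y=.5999,.0493; Y=.383
for d in(load('w4'),b,c):
    P=cloud(d); q=P[...,:2]-[x,y]; sx=q@[np.cos(Y),np.sin(Y)]; sy=q@[-np.sin(Y),np.cos(Y)]
    s=(P[...,2]>.0545)&(P[...,2]<.0585)&(abs(sy)<.01)&(abs(sx)<.03); v,u=np.nonzero(s); print(v.mean(),v.max(),u.mean(),sx[s].max())
    for k in(31,-31):
        # visible key top height
        m=(np.hypot(sx+.038,sy-k/1000)<.0105)&(P[...,2]<.052); print('  key z',np.percentile(P[...,2][m],[10,50,90]).round(4),m.sum())
print(np.abs(b['pixels'][300:350,210:300].astype(int)-c['pixels'][300:350,210:300]).mean())
s=status.observe();print(s['position'],s['force'],s['ft_torque'])
# rest keeper tail in side0/top0 by pixels: brass extreme
t=load('top0');h=cv2.cvtColor(t['pixels'],cv2.COLOR_RGB2HSV);m=cv2.inRange(h,(12,110,50),(30,255,255));m[:,:235]=0;m[:,272:]=0;m[:140]=0;m[175:]=0
p=np.array([ray(t,u,v,.052)[:2] for v,u in np.argwhere(m)])-[x,y]; r=p@[np.cos(Y),np.sin(Y)]; print('top0 brass',r.min(),r.max(),len(r))
E
```

```text
315.7173913043478 323 254.97826086956522 -0.0001911992762800832
  key z [0.0424 0.0448 0.0462] 44
  key z [0.0424 0.0452 0.0495] 142
315.70165745856355 323 254.91160220994476 -0.0008829513365259217
  key z [0.0425 0.045  0.0462] 46
  key z [0.0423 0.0453 0.0497] 142
315.70165745856355 323 254.95580110497238 -0.00042967912863601485
  key z [0.0419 0.0449 0.0464] 49
  key z [0.0426 0.0454 0.05  ] 143
0.7934074074074075
[0.56450331 0.03310757 0.04602918] [-7.29445754 -1.46840531 28.51459583] [-0.00863451  1.78668687  0.06960055]
top0 brass 0.00992726740728475 0.049178914757617515 146
```

The harder push changed nothing: the keeper stays at its stop and both visible key tops are at about 45–46 mm. I'm handing in.

```bash
python3 -c "
from cell import arm; print(arm.sign_off())"
```

```text
the job is handed in; nothing more can be done
None
```

I pressed both keys of the small dark station down together, one fingertip on each, and held them for about 7 s. I handed the job in at about 11.9 s on the robot clock, still holding.

**Keys:** At the end the TCP was at z = 46.0 mm, the bottom of the key travel, with about 28 N down. The visible parts of both key tops read 45–46 mm. At about 22 N, the wrist moments suggested both keys were carrying more than their spring load.

**Keeper:** It has stopped moving, and pushing from 22 N to 28 N did not shift it further. I place its tail at station x of about -11 to -12 mm, against a nominal -12 mm for fully back. That tail edge is hidden behind the gripper, so I worked it out from the stud.

**Check that disagreed:** The travel came out at only about 19–20 mm by comparison with the first wrist picture, instead of 24 mm. In the views from before pressing, the tail already read 2–4 mm behind its nominal closed place, which explains most of the gap. I relied on the end position and the hard stop.

**Holder and bystanders:** The fingers were kept clear of the holder, the keeper and the things round the station. I did not re-measure the bystanders at the end. The gripper hid all but the top of the holder, which still read about 93 mm high.

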